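# Open the pit case's padlock by feel and hold it up

### The job

The figures have rubbed off the dial of the padlock on the transport case, so turn the dial and feel for the deep notch where the shackle springs out a little. Then pull the shackle fully open while the lock still sits on the case, lift the opened lock off the hasp and hold it up in the gripper, dial upward and well clear of the case (about a hand's breadth, 10 cm), and finish while holding it there. Leave the tumbler, the can and the wheel alone.

Things in the scene. Friction and masses are not known exactly. Their poses are not given: they have to be found in the camera images.
- case: Hard transport case, black with a grey lid, fixed to the table, 300 x 300 mm, 100 mm high; origin at the centre of its underside, front (-x) towards the robot. The padlock lies on the lid at the middle of the front edge, held from turning and sliding (1.5 mm play) by black ribs 10 mm high. The lid's edge is 9 mm in front of the lock's front face; the shackle overhangs it.
- hasp_eye (a point): Centre of the hole of the steel hasp eye, an upright plate on the lid 2 mm in front of the lock: 4 mm thick, 28 mm wide, 32 mm high. The shackle's leg on the -y side passes through it and holds the lock down. With the shackle fully open the leg is out of the eye and the lock lifts straight up.
- lock_mid (a point): Centre of the padlock's body, an aluminium block 66 x 66 mm, 36 mm thick, lying flat on the lid, dial up, loose; the whole lock weighs about 0.5 kg. Its frame: z up out of the dial face, -x towards the shackle; at the start its axes agree with those of the case.
- dial_grip (a point): On the dial's axis, 21.5 mm above the body's top face, 5 mm below the dial's top; fixed to the body, does not turn with the dial. The dial is a round black ribbed knob without marks, 42 mm across, 26 mm high, friction 0.03 N m. The deep notch lies 0.8 to 2.2 rad CLOCKWISE (from above) of the start: one grasp may not be enough. Counter-clockwise there is only a stop.
- shackle (a joint): How far the shackle is drawn out towards the lock's -x (m): 0 shut, 0.018 fully open. The dial blocks it, save for up to two shallow notches (clicks of 0.1 to 0.3 N m; it moves under 2.5 mm) and the deep notch: there it springs out 5 mm or more and the dial is caught (turned on, it slips in the fingers). From there 2 to 3 N draw it fully open, and friction keeps it there.
- shackle_grip (a point): Midway between the two straight legs of the shackle, a place to grip it from above across both legs (closing along the lock's y, 47 mm over the legs). Moves with the shackle, a steel U of 9 mm round bar, 18 mm above the lid's top. At the start it lies 18 mm in front of the lid's edge with only the table below; the bow's end is 23 mm farther forward.
- tumbler: Bystander: blue drinking tumbler, 84 mm across, 134 mm high, on the table to the left; origin at the centre of its underside.
- can: Bystander: plain drinks can, 66 mm across, 115 mm high, on the table to the right; origin at the centre of its underside.
- wheel: Bystander: model-car wheel, 64 mm across, 26 mm high, lying on the rear of the case's lid; origin at the centre of its underside.
Mind the look-alikes: they are no part of the job. What is shaped like the part that bears lock_mid but green or pink is not meant.

How it is judged (in metres and radians):
On the way, in this order (a step that is already met when the one before it is completed fails the run):
1. the dial is at the deep notch and the shackle has sprung out, the lock still seated on the case (value of joint shackle above 0.004 m and z of lock_mid in the frame of case below 0.126 m), for 0.2 s.
2. the shackle is pulled open while the lock still sits on the case (value of joint shackle above 0.0145 m and z of lock_mid in the frame of case below 0.13 m), for 0.1 s.
At the end, for the whole second after the job is handed in: The fingers hold the lock (by any part of it) with its underside at least 70 mm above the lid, dial upward within 0.5 rad of vertical, at rest (under 0.05 m/s), shackle still drawn out at least 12.5 mm, nothing else touching it (value of joint shackle above 0.0125 m and z of lock_mid in the frame of case above 0.188 m and angle between lock_mid's own z axis and vertical below 0.5 rad and contact force between the fingers and lock above 2 N and contact force between lock and case below 0.1 N and contact force between lock and wheel below 0.1 N and contact force between lock and tumbler below 0.1 N and contact force between lock and can below 0.1 N and linear speed of lock below 0.05 m/s); the arm keeps its last pose, push and grip.
It fails at once if the tumbler was moved more than 15 mm (distance of tumbler from where it was at the start of the episode above 0.015 m).
It fails at once if the can was moved more than 15 mm (distance of can from where it was at the start of the episode above 0.015 m).
It fails at once if the wheel was moved more than 15 mm (distance of wheel from where it was at the start of the episode above 0.015 m).
It also fails if it takes over 58 s, if anything falls off the work surface, if the arm or the gripper's body presses on something with over 40 N, if the wrist force passes 120 N, or if a joint passes its speed limit or range.

### The arm

A 6-joint arm with a two-finger parallel gripper is mounted at the origin on the work surface. World frame = base frame: x ahead of the robot, y to its left, z up, the work surface at z = 0. Lengths are in mm, angles in rad, forces in N, time in s.
With the tool pointing down it reaches from about 275 to 825 mm from the base axis. Payload 5.2 kg.
Tool frame: the origin (TCP) lies at the very end of the fingers, on their centre line; the grasp point (between the pads) lies 19 mm behind it; z points along the fingers, y is the direction in which the jaws open and shut (so a half turn about z gives the same grasp; the last joint's range is limited). The gripper opens to 93 mm and grips with 3 to 60 N. Pads are 15 mm wide; open, the fingers measure 128 mm over their backs; the gripper's body (75 mm by 188 mm) begins 65 mm behind the grasp point.
Start: joints at [1.002, 0.259, 1.535, -0, 1.348, -0.203], TCP at [196.712, 513.624, 218.653] pointing down, gripper open.
Joint ranges: [-3.14, 3.14], [-0.91, 2.08], [0.19, 2.58], [-1.22, 4.36], [0.22, 2.71], [-3.12, 3.12]. Speed limits (rad/s): [2.57, 2.57, 3.14, 3.14, 3.14, 3.14].

### API

Orientations are given as [roll, pitch, yaw] about the fixed x, y, z axes, in that order (R = Rz(yaw) Ry(pitch) Rx(roll)).
In Python, from bench import robot gives the robot as it stands. The module is installed in compiled form; this text tells all that it offers. Calls block until the motion is done:
- robot.move_ptp(position, orientation): joint-space move of the TCP to a pose.
- robot.move_linear(position, ori=None, speed=150, f_stop=None): straight line of the TCP; ori=None keeps the orientation; speed is the mean speed in mm/s. With f_stop (N) it stops when the force on the tool has changed by that much, and returns True; else False.
- robot.move_j(angles): joint-space move.
- robot.move_gripper(opening): opening from 0.0 (shut) to 1.0 (fully open); the grip force is fixed at half the most; returns when the fingers have stopped.
- robot.sleep(seconds).
- robot.inverse_kinematics(position, orientation): joint angles nearest the present ones, or None.
- robot.get_image(name): name is "scene" or "top" or "wrist"; returns a dict with "img" (384x512x3 uint8, blue, green, red), "fovy" (degrees; the focal length in pixels is half the picture's height over the tangent of half this angle, whatever the lens; pixels are square), "cx", "cy" (the principal point, pixels), "eye" and "orientation" of the camera in the world. Camera axes: x right, y down, z forward; pixel columns grow to the right and rows downward; lengths in mm; the calibration is good to about 2 mm. A picture is of the moment at which its call begins. There is no depth.
A pose or a line that the arm cannot do raises robot.MotionError and nothing moves.
- robot.hand_in(): hands the job in, once; it reports no verdict.
Readings, each from a call of its own:
- robot.current_t(): time.
- robot.current_qpos(): joint angles.
- robot.current_joint_vel(): joint speeds.
- robot.current_joint_efforts(): joint torques, N m.
- robot.current_tcp_pos(): TCP position.
- robot.current_eef_rot(): TCP orientation.
- robot.current_contact_force(): force on the tool from outside, world axes, zero at the start.
- robot.current_ft_torque(): the same for the moment, N m.
- robot.current_gripper_width(): opening from 0.0 (shut) to 1.0 (fully open).
Only numpy, scipy, OpenCV 4.12 (cv2) and the standard library are available. Lean on these libraries where they do the work, as an engineer would, in place of code of your own. Each camera call takes 0.05 s, during which the arm holds its last target.

## Working session

There is one attempt and no reset: what is moved stays moved. The work goes in short steps, each a Python script; the robot and the scene stay as the last script left them, time stands still between calls to the robot, and variables do not carry over. Pictures are saved under pics/ and viewed, and the job is handed in when it is done.

```bash
mkdir -p pics; ls
cat > h.py <<'E'
import numpy as np, cv2
from scipy.spatial.transform import Rotation as R
from bench import robot
def cam(name,fn=None):
    d=robot.get_image(name)
    if fn: cv2.imwrite('pics/'+fn,d['img'])
    return d
def rot(d):
    o=np.array(d['orientation'],float)
    return o if o.shape==(3,3) else R.from_euler('xyz',o).as_matrix()
def ray(d,u,v):
    f=d['img'].shape[0]/2/np.tan(np.radians(d['fovy'])/2)
    r=rot(d)@np.array([(u-d['cx'])/f,(v-d['cy'])/f,1.]); return np.array(d['eye'],float),r/np.linalg.norm(r)
def onz(d,u,v,z):
    e,r=ray(d,u,v); return e+r*(z-e[2])/r[2]
def tri(rays):
    A=np.zeros((3,3));b=np.zeros(3)
    for e,r in rays:
        P=np.eye(3)-np.outer(r,r);A+=P;b+=P@e
    p=np.linalg.solve(A,b)
    return p,[np.linalg.norm((np.eye(3)-np.outer(r,r))@(p-e)) for e,r in rays]
def proj(d,p):
    f=d['img'].shape[0]/2/np.tan(np.radians(d['fovy'])/2)
    c=rot(d).T@(np.array(p)-np.array(d['eye'])); return c[:2]/c[2]*f+[d['cx'],d['cy']]
E
python3 - <<'E'
from h import *
for n in ['scene','top','wrist']:
    d=cam(n,n+'0.png'); print(n,d['fovy'],d['cx'],d['cy'],d['eye'],d['orientation'])
print(robot.current_t(),robot.current_eef_rot(),robot.current_tcp_pos())
E
```

```text
pics
scene 48.844763506436486 256.32286135390405 187.94810523059192 [1353.24270818  561.82540781 1040.10844472] [-2.34371114  0.01676306  2.20581912]
top 53.066426047856645 257.49496249110047 197.50462577095186 [ 387.93931449   19.74181266 1280.25523659] [-2.95497533 -0.01989815 -1.59364543]
wrist 61.83813014456079 253.879813376446 197.47828497083015 [126.91974181 540.6738888  384.22346601] [2.87122251e+00 2.16429884e-03 1.20550927e+00]
0.15 [-3.14025086e+00 -2.72043243e-04  2.77581658e+00] [196.49234693 513.27566039 218.02256652]
```

View pics/scene0.png

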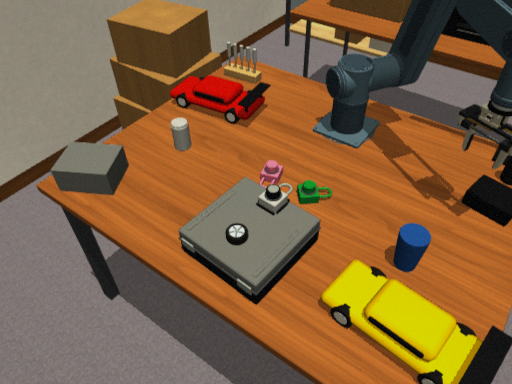

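View pics/top0.png

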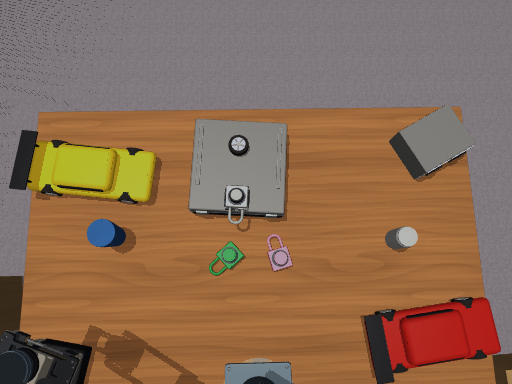

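View pics/wrist0.png

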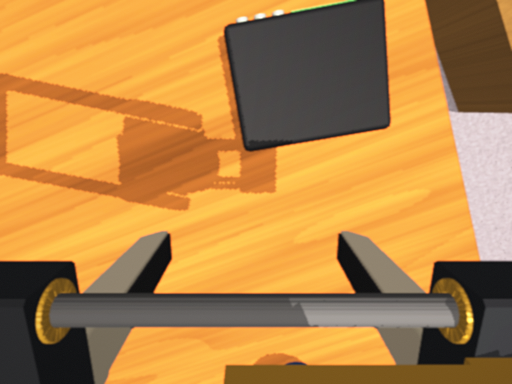

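Top: the grey lock on the case's front edge is at about (237,196), with look-alikes green (230,256) and pink (280,257) on the table. The grey lock is the one on the lid with its shackle in a hasp, so it is the one meant. Next I'll get a rough position and an enlarged crop.

Run:
```python
from h import *
s=cam('scene');t=cam('top')
c=np.vstack([cv2.resize(t['img'][170:235,190:290],(800,300)[::1],interpolation=cv2.INTER_CUBIC)[:, :],cv2.resize(s['img'][160:260,200:330],(800,300),interpolation=cv2.INTER_CUBIC)])
c=np.vstack([cv2.resize(t['img'][105:285,185:300],None,fx=3,fy=3,interpolation=cv2.INTER_CUBIC)])
c2=cv2.resize(s['img'][150:285,175:325],None,fx=3,fy=3,interpolation=cv2.INTER_CUBIC)
H=max(c.shape[0],c2.shape[0]);P=lambda a:np.pad(a,((0,H-a.shape[0]),(0,0),(0,0)))
cv2.imwrite('pics/crop.png',np.hstack([P(c),P(c2)]))
# dial top centre
print(tri([ray(t,236.5,195.5),ray(s,273,190)]))
for p in [(195,120),(287,122),(285,216),(190,211)]: print(onz(t,*p,100))
print('tumbler',onz(t,102,232,134),'can',onz(t,408,237,115))
```

```text
(array([607.4807932 ,  55.30710273, 152.26343532]), [np.float64(0.3864263976359685), np.float64(0.38642639763602527)])
[869.32427422 187.61607414 100.        ]
[ 858.04404632 -110.42202286  100.        ]
[550.26641462 -92.78044857 100.        ]
[571.76041413 200.88272956 100.        ]
tumbler [508.74599876 454.60789181 134.        ] can [ 476.11160367 -464.64336121  115.        ]
```

View pics/crop.png

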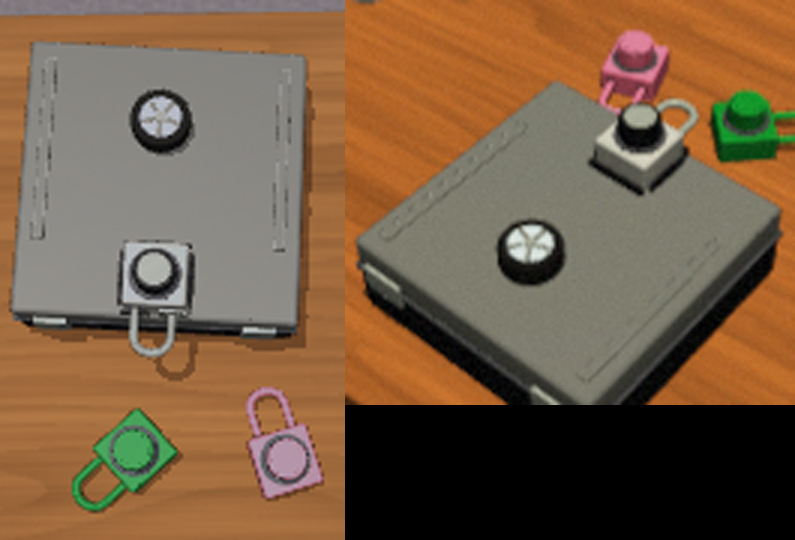

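The crop confirms it: the light-grey, dial-bearing lock on the lid is the target, and the green and pink ones lie loose on the table. I'll move the wrist camera over it and take two views.

Run:
```python
from h import *
import pickle
ps=[(590,55,270),(560,20,270)]
out=[]
for i,p in enumerate(ps):
    if i==0: robot.move_ptp(p,[np.pi,0,np.pi-0.06])
    else: robot.move_linear(p)
    robot.sleep(0.3)
    out.append(cam('wrist',f'w{i+1}.png')); print(robot.current_tcp_pos(),robot.current_t(),out[-1]['eye'])
pickle.dump(out,open('w.pkl','wb'))
cv2.imwrite('pics/wc.png',np.vstack([np.hstack([o['img'] for o in out])]) if 0 else cv2.resize(np.hstack([o['img'] for o in out]),(800,300)))
```

```text
[589.90560666  55.42799795 269.98335216] 2.775 [515.45596491  60.60734583 436.30398099]
[560.25237891  20.45771594 269.83505727] 3.5833 [485.8803394   25.54412109 436.13527347]
```

View pics/w1.png

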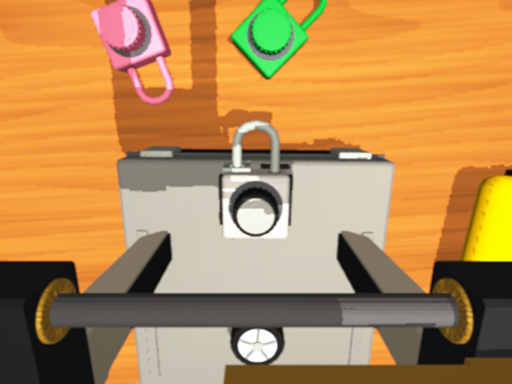

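View pics/w2.png

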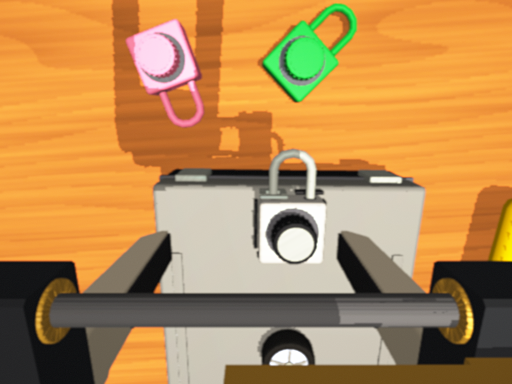

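In w1 the dial's top is at about (256,213), the shackle bow at about (256,125) and the lid's front edge at row ~155. Enlarging to fit shapes.

Run:
```python
from h import *
a=cv2.imread('pics/w1.png')[110:250,190:320];b=cv2.imread('pics/w2.png')[140:280,230:360]
cv2.imwrite('pics/z1.png',cv2.resize(np.hstack([a,b]),None,fx=3,fy=3,interpolation=cv2.INTER_CUBIC))
```

```text
(no output)
```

View pics/z1.png

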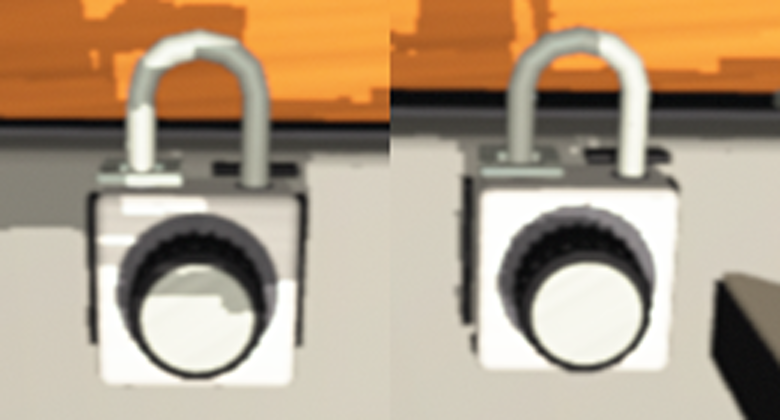

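Run:
```python
from h import *
import pickle
A,B=pickle.load(open('w.pkl','rb'))
a=lambda x,y:(190+x/3,110+y/3); b=lambda x,y:(230+(x-390)/3,140+y/3)
def T(n,p,q):
    P,r=tri([ray(A,*a(*p)),ray(B,*b(*q))]); print(n,P.round(1),np.round(r,1)); return P
D=T('dialtop',(202.5,320),(586,314))
c=[T(n,p,q) for n,p,q in [('TL',(97,190),(480,187)),('TR',(303,192),(679,190)),('BR',(296,385),(676,370)),('BL',(99,383),(481,368))]]
T('legL',(142,160),(519,155));T('legR',(256,180),(633,175)); T('bow outer',(195,33),(582,30)); 
lid=[T('lidL front',(30,123),(400,93))] 
for z in (136,): 
  C=[onz(A,*a(*p),z) for p in [(97,190),(303,192),(296,385),(99,383)]];C2=[onz(B,*b(*p),z) for p in [(480,187),(679,190),(676,370),(481,368)]]
  print(np.round(C,1),np.mean(C,0));print(np.round(C2,1),np.mean(C2,0))
  for Q in(C,C2):
    Q=np.array(Q); print([np.degrees(np.arctan2(*(v[1::-1]))).round(2) for v in (Q[3]-Q[0],Q[2]-Q[1])],[np.degrees(np.arctan2(-v[0],v[1])).round(2) for v in(Q[1]-Q[0],Q[2]-Q[3])])
print(onz(A,*a(202.5,320),162),onz(B,*b(586,314),162))
# lid edges, long baseline
p1=onz(A,122,157,100);p2=onz(A,392,160,100);print(p1,p2)
```

```text
dialtop [613.   57.9 152.8] [0.4 0.4]
TL [573.3  26.7 137.2] [0.7 0.7]
TR [578.3  91.6 135.6] [1. 1.]
BR [638.4  87.4 146.5] [0.5 0.5]
BL [636.1  23.  141.9] [0.2 0.2]
legL [567.1  40.5 122.2] [0.8 0.8]
legR [574.5  77.5 129.3] [0.6 0.6]
bow outer [526.3  61.1 129.9] [0.4 0.4]
lidL front [558.1  -4.6  57.2] [2.1 2.1]
[[573.   27.  136. ]
 [577.5  92.3 136. ]
 [643.3  88.1 136. ]
 [638.7  22.1 136. ]] [608.12562517  57.35300185 136.        ]
[[574.2  26.2 136. ]
 [579.   90.8 136. ]
 [643.5  89.9 136. ]
 [638.9  23.1 136. ]] [608.89762815  57.51603846 136.        ]
[np.float64(-4.29), np.float64(-3.63)] [np.float64(-3.92), np.float64(-3.98)]
[np.float64(-2.78), np.float64(-0.83)] [np.float64(-4.27), np.float64(-4.01)]
[609.53508076  58.23297998 162.        ] [609.21411319  56.61046622 162.        ]
[556.32125929 -80.92590756 100.        ] [576.14680188 202.76362638 100.        ]
```

Body centre is about (608.5, 57.4), yaw about -0.07, body top about 138–140 (spec 136). The dial-top height of 153 disagrees with the 162 in the text. I'll take a wider baseline before acting.

Run:
```python
from h import *
import pickle
out=[]
for i,p in enumerate([(575,-25,270),(575,140,270)]):
    robot.move_linear(p,speed=200); robot.sleep(0.3)
    d=cam('wrist',f'v{i+1}.png'); out.append(d); print(robot.current_t(),proj(d,(609,57,162)))
pickle.dump(out,open('v.pkl','wb'))
cr=[]
for d in out:
    u,v=proj(d,(600,57,140)).astype(int); u0,v0=u-65,v-90; print(u0,v0); cr.append(d['img'][v0:v0+150,u0:u0+130])
cv2.imwrite('pics/z2.png',cv2.resize(np.hstack(cr),None,fx=3,fy=3,interpolation=cv2.INTER_CUBIC))
```

```text
4.3167 [344.41452171 226.93477491]
5.6417 [166.32289378 236.59730247]
273 120
106 129
```

View pics/z2.png

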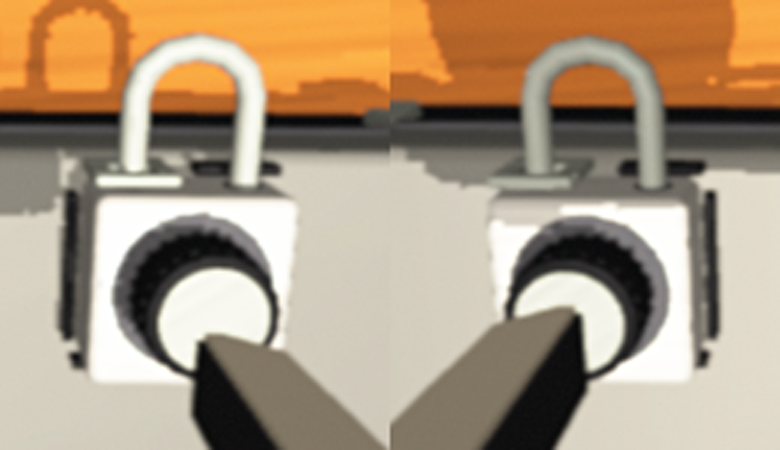

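Run:
```python
from h import *
import pickle
A,B=pickle.load(open('v.pkl','rb'))
a=lambda x,y:(273+x/3,120+y/3); b=lambda x,y:(106+(x-390)/3,129+y/3)
def T(n,p,q):
    P,r=tri([ray(A,*a(*p)),ray(B,*b(*q))]); print(n,P.round(1),np.round(r,1)); return P
T('dialtop',(216,322),(569,324))
T('TL',(97,196),(490,200));T('TR',(298,198),(688,203));T('BL',(92,380),(498,380))
T('bowO',(197,36),(594,38));T('bowI',(195,62),(594,65));T('legL mid',(135,150),(539,150)); T('legR mid',(248,150),(650,150))
```

```text
dialtop [608.6  57.  164. ] [0. 0.]
TL [575.9  26.6 131.7] [0.5 0.5]
TR [580.3  91.6 132.8] [0.7 0.7]
BL [636.6  22.7 140. ] [0.1 0.1]
bowO [527.5  62.9 114.2] [0. 0.]
bowI [536.1  62.1 115.3] [0.2 0.2]
legL mid [563.1  41.2 120.1] [0.1 0.1]
legR mid [565.2  78.6 120.8] [0.1 0.1]
```

The wide-baseline results agree with the text: dial top z=164 at (608.6, 57.0), body-top corners 132–140, bow end (527.5, 62.9), legs about z=120. Lock centre is (608.6, 57.2), yaw -0.07. Next I'll grasp the dial.

```bash
cat >> h.py <<'E'
YAW=-0.07; L=np.array([608.6,57.2]); ex=np.array([np.cos(YAW),np.sin(YAW)])
E
python3 - <<'E'
from h import *
robot.move_gripper(0.75)
robot.move_linear([*L,210],[np.pi,0,np.pi+YAW],speed=200)
hit=robot.move_linear([*L,140],speed=80,f_stop=5)
print('hit',hit,robot.current_tcp_pos(),robot.current_qpos()[5])
robot.move_gripper(0.0)
print(robot.current_gripper_width()*93,robot.current_contact_force(),robot.current_ft_torque(),robot.current_t())
cam('top','t1.png');cam('wrist','w5.png')
E
```

```text
hit False [609.07436202  57.11607009 140.58741953] -1.5893315656827025
41.15636415724781 [-0.81391402 -1.95336314  1.2423114 ] [-0.32370196  0.01609249 -0.03850552] 8.5333
```

View pics/w5.png

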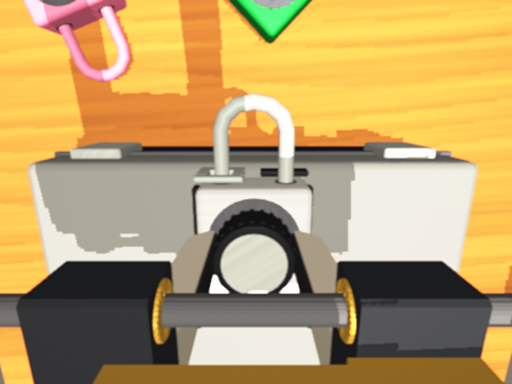

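The dial is between the pads (width 41 mm), with the shackle straight ahead at (255,100). Turning clockwise in small steps while reading the moment.

```bash
cat > turn.py <<'E'
from h import *
import sys
def turn(total,step=0.04,tstop=0.38):
    q=np.array(robot.current_qpos()); q0=q.copy()
    base=robot.current_ft_torque()[2]
    n=int(round(total/step)); hi=0
    for k in range(1,n+1):
        q=q0.copy(); q[5]=q0[5]+k*step
        robot.move_j(list(q)); 
        m=robot.current_ft_torque()[2]-base; y=robot.current_eef_rot()[2]
        print(f'{k*step:.2f} yaw {y:.3f} Mz {m:+.3f}',f'w {robot.current_gripper_width()*93:.1f} t{robot.current_t():.1f}')
        if abs(m)>tstop: hi+=1
        else: hi=0
        if hi>=2: print('STOP');break
E
python3 - <<'E'
from turn import *
turn(0.7)
cam('wrist','w6.png');cam('top','t2.png')
E
```

```text
0.04 yaw 3.032 Mz -0.105 w 41.3 t8.9
0.08 yaw 2.993 Mz -0.105 w 41.5 t9.1
0.12 yaw 2.953 Mz -0.024 w 41.2 t9.4
0.16 yaw 2.914 Mz +0.125 w 41.6 t9.6
0.20 yaw 2.874 Mz +0.279 w 41.4 t9.9
0.24 yaw 2.834 Mz +0.429 w 41.7 t10.1
0.28 yaw 2.793 Mz -0.010 w 41.2 t10.4
0.32 yaw 2.752 Mz -0.022 w 41.4 t10.6
0.36 yaw 2.712 Mz -0.042 w 41.2 t10.9
0.40 yaw 2.673 Mz -0.042 w 41.5 t11.1
0.44 yaw 2.633 Mz -0.075 w 41.3 t11.4
0.48 yaw 2.593 Mz -0.150 w 41.3 t11.6
0.52 yaw 2.553 Mz -0.142 w 41.4 t11.9
0.56 yaw 2.513 Mz -0.103 w 41.8 t12.1
0.60 yaw 2.473 Mz -0.058 w 41.3 t12.4
0.64 yaw 2.433 Mz -0.087 w 41.6 t12.6
0.68 yaw 2.393 Mz -0.114 w 41.5 t12.9
0.72 yaw 2.353 Mz -0.068 w 41.4 t13.1
```

View pics/w6.png

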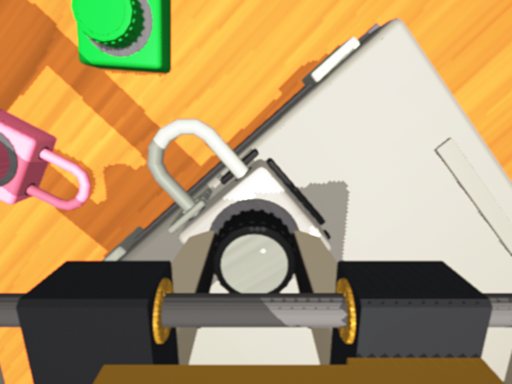

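A shallow notch was crossed at 0.24 (build-up, then sudden release). The shackle is still in. Continuing.

Run:
```python
from turn import *
turn(0.8)
cam('wrist','w7.png')
```

```text
0.04 yaw 2.315 Mz -0.006 w 41.1 t13.5
0.08 yaw 2.275 Mz +0.025 w 41.7 t13.7
0.12 yaw 2.235 Mz +0.196 w 41.5 t14.0
0.16 yaw 2.195 Mz +0.318 w 41.5 t14.2
0.20 yaw 2.155 Mz -0.002 w 41.5 t14.5
0.24 yaw 2.115 Mz +0.031 w 41.2 t14.7
0.28 yaw 2.075 Mz +0.042 w 41.5 t15.0
0.32 yaw 2.035 Mz +0.046 w 41.9 t15.2
0.36 yaw 1.995 Mz -0.052 w 41.4 t15.5
0.40 yaw 1.955 Mz -0.020 w 41.2 t15.7
0.44 yaw 1.915 Mz -0.053 w 41.4 t16.0
0.48 yaw 1.875 Mz -0.019 w 41.4 t16.2
0.52 yaw 1.835 Mz -0.021 w 41.6 t16.5
0.56 yaw 1.795 Mz -0.050 w 41.3 t16.7
0.60 yaw 1.755 Mz -0.077 w 41.5 t17.0
0.64 yaw 1.715 Mz -0.022 w 41.5 t17.2
0.68 yaw 1.675 Mz +0.056 w 41.4 t17.5
0.72 yaw 1.635 Mz +0.227 w 41.6 t17.7
0.76 yaw 1.596 Mz +0.542 w 41.0 t18.0
0.80 yaw 1.556 Mz +0.651 w 41.4 t18.2
STOP
```

View pics/w7.png

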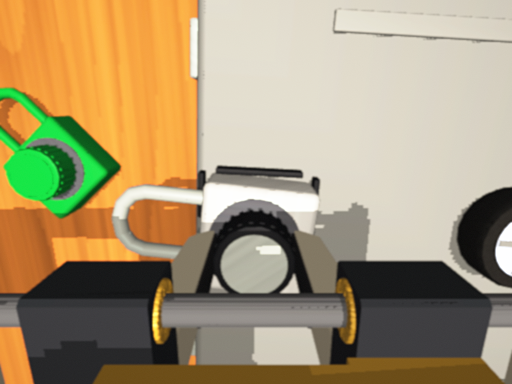

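A second shallow notch was crossed at about 0.88. Now at about 1.5 rad the moment keeps rising (0.65). The bow end is at about (113,222), so I'll measure it.

Run:
```python
from h import *
d=cam('wrist'); p=onz(d,113,222,118); print(p,(p[:2]-L)@ex)
d['img']=cv2.imread('pics/w7.png')
cv2.imwrite('pics/z3.png',cv2.resize(d['img'][160:300,90:330],None,fx=3,fy=3,interpolation=cv2.INTER_CUBIC))
print(robot.current_ft_torque(),robot.current_qpos()[5],robot.current_t())
```

```text
[520.40557142  64.22170235 118.        ] -88.4695582981804
[-0.7501469   0.60537731  0.63322258] -0.07435303962866266 18.3333
```

View pics/z3.png

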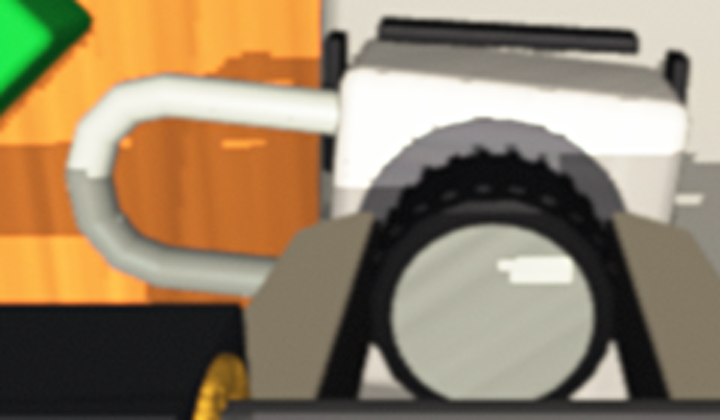

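The bow end is 88.5 mm out, against about 82–83 shut, so it has sprung about 5.5 mm. I'll unwind a little, release and look again from the front before pulling.

Run:
```python
from h import *
q=list(robot.current_qpos()); q[5]-=0.06; robot.move_j(q)
print(robot.current_ft_torque()[2])
robot.move_gripper(0.75)
robot.move_linear([*L,215],speed=150)
S=L-60*ex-5.5*ex
robot.move_ptp([*S,215],[np.pi,0,np.pi+YAW]); robot.sleep(0.3)
d=cam('wrist','w8.png'); print(robot.current_tcp_pos(),robot.current_t(),proj(d,[*S,118]),proj(d,[*(L-82*ex),118]),proj(d,[*(L-88*ex),118]))
```

```text
0.21714820721159492
[543.31595509  61.74446663 214.95325363] 21.5667 [253.22100709 199.23794407] [253.21491074 180.32982135] [253.21264407 173.29965601]
```

View pics/w8.png

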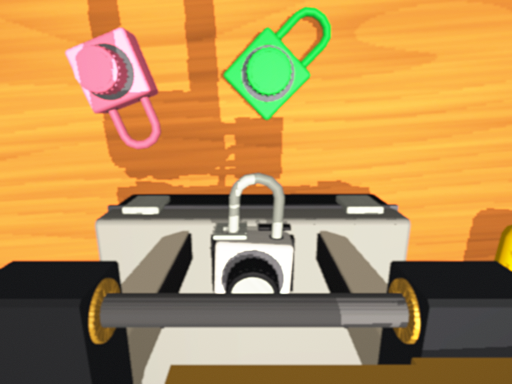

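Bow end at row ~173 matches -88 mm, so the shackle stays sprung after release. Gripping across both legs and pulling.

Run:
```python
from h import *
S=L-65.5*ex
print(robot.move_linear([*S,99],speed=100,f_stop=8),robot.current_tcp_pos())
robot.move_gripper(0.0); print('w',robot.current_gripper_width()*93, robot.current_contact_force())
f0=np.array(robot.current_contact_force())
p0=np.array(robot.current_tcp_pos())
for s in (3,6,9,12,14):
    h=robot.move_linear([*(S-s*ex),99],speed=40,f_stop=25)
    p=np.array(robot.current_tcp_pos())
    print(s,h,((p-p0)[:2]@ex).round(1),(np.array(robot.current_contact_force())-f0).round(1),robot.current_t())
    if h: break
cam('wrist','w9.png')
```

```text
False [543.78770205  61.73963954  99.64846559]
w 45.95908961753321 [-1.24436313  1.6887515   1.27631046]
3 False -2.9 [ 1.7 -0.2  0.8] 23.65
6 False -6.2 [1.1 0.6 1.5] 23.9
9 False -9.2 [1.5 1.  0.1] 24.15
12 False -12.1 [2.7 1.9 0.5] 24.4
14 False -13.3 [5.7 1.3 0. ] 24.65
```

View pics/w9.png

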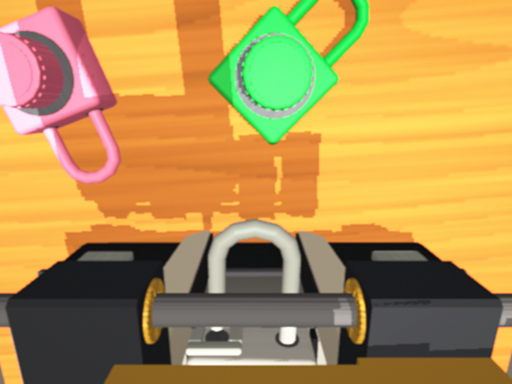

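Force rises at 13 mm, so it is near the end stop. I'll pull firmly a little more, then release and check.

Run:
```python
from h import *
S=L-65.5*ex
f0=np.array(robot.current_contact_force())
h=robot.move_linear([*(S-16*ex),99],speed=20,f_stop=15); robot.sleep(0.3)
p=np.array(robot.current_tcp_pos()); print(h,((p[:2]-S)@ex).round(1),robot.current_contact_force())
robot.move_gripper(0.7)
robot.move_linear([*(S-14*ex),215],speed=150)
robot.move_linear([*(L-50*ex),215],speed=200); robot.sleep(.3)
d=cam('wrist','w10.png'); print(robot.current_t(),proj(d,[*(L-101*ex),118]),proj(d,[*(L-33*ex),136]))
```

```text
False -13.5 [ 8.98860374  0.9983727  -3.23070281]
27.3833 [253.11554536 139.61976939] [253.05534349 226.20031439]
```

View pics/w10.png

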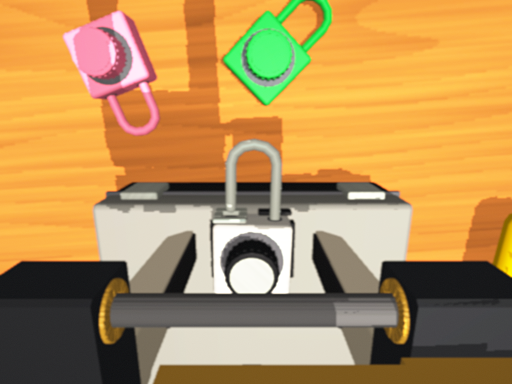

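Bow end at row 140 is -101 mm, so the shackle is fully open (about 18 mm) and the lock is still seated. Now I'll grasp the dial and lift.

Run:
```python
from h import *
robot.move_linear([*L,210],speed=150)
print(robot.move_linear([*L,139.5],speed=80,f_stop=6),robot.current_tcp_pos())
robot.move_gripper(0.0); robot.sleep(.2); print('w',robot.current_gripper_width()*93)
f0=np.array(robot.current_contact_force())
h=robot.move_linear([*L,150],speed=25,f_stop=20); robot.sleep(.2)
print(h,robot.current_tcp_pos(),np.array(robot.current_contact_force())-f0,robot.current_t())
cam('wrist','w11.png')
```

```text
False [609.04623882  57.17020965 140.08316838]
w 41.528557455831894
False [608.3615469   57.58844711 149.93532947] [-0.02186865  3.30615024 -5.49436242] 30.375
```

View pics/w11.png

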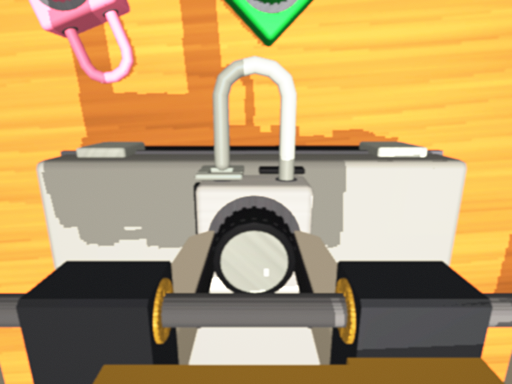

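The load is 5.5 N, which is the lock's own weight, so it lifts freely. Raising it.

Run:
```python
from h import *
h=robot.move_linear([*L,185],speed=50,f_stop=20);print(h)
h=robot.move_linear([*L,262],speed=70,f_stop=20); robot.sleep(1.0)
print(h,robot.current_tcp_pos(),robot.current_contact_force(),robot.current_gripper_width()*93,robot.current_t())
d=cam('wrist','w12.png');s=cam('scene','s2.png'); 
cv2.imwrite('pics/z4.png',cv2.resize(s['img'][110:300,180:340],None,fx=3,fy=3,interpolation=cv2.INTER_CUBIC))
```

```text
False
False [608.61372496  57.20720715 262.03130004] [-0.22561403 -0.90812629 -4.58632096] 41.46934558935547 33.525
```

View pics/w12.png

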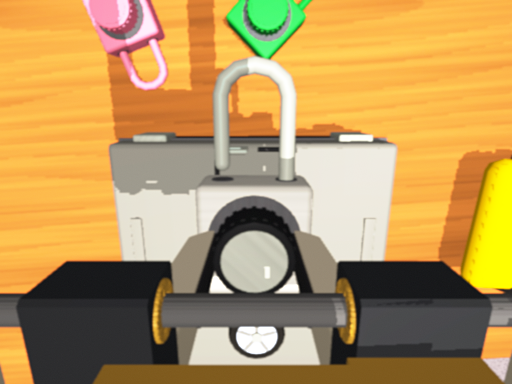

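View pics/z4.png

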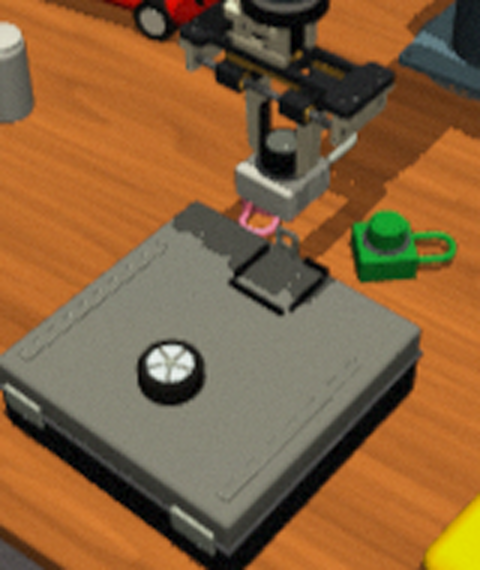

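The lock hangs level about 12 cm above the lid, shackle out (short leg free at (222,165) in w12), hasp empty, wheel untouched. Handing in.

Run:
```python
from h import *
print(robot.hand_in(),robot.current_t())
```

```text
the job is handed in; nothing more can be done
the job is handed in; nothing more can be done
```

The padlock is open, off the hasp and held up by its dial. I handed the job in at about 33.5 s (limit 58 s); the hand-in reports no verdict.

- **Finding the notch:** one clockwise grasp was enough. I crossed two shallow notches, at about 0.24 and 0.88 rad. The dial was caught at about 1.5 rad, with the moment still rising at 0.65 N m and the shackle sprung out about 5.5 mm.
- **Opening:** I gripped both shackle legs and pulled to the end stop with the lock still seated. The bow end then measured 101 mm from the lock's centre against about 83 mm shut, which is the full 18 mm.
- **Lifting:** the lock came straight up about 12 cm and the tool carried about 5 N, which is the lock's weight. The last pictures show it level, dial up, shackle out, hasp empty and the wheel in place.
- **Disagreement:** the first, short-baseline dial height came out at 153 mm against 162 mm in the text. A wider baseline gave 164 mm, and I used that.
- **Not measured at the end:** I did not re-measure the tumbler or the can, but the arm stayed well clear of both.

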